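Slide a glass panel under the strip cutter's guide rail

ROBOT

A 7-joint arm with a two-finger parallel gripper is mounted at the origin on the work surface. World frame = base frame: x ahead of the robot, y to its left, z up, the work surface at z = 0. Lengths are in m, angles in rad, forces in N, time in s.
With the tool pointing down it reaches from about 0.425 to 0.925 m from the base axis. Payload 6.8 kg.
Tool frame: the origin (TCP) lies midway between the tips of the shut fingers; the grasp point (between the pads) lies 19 mm behind it; z points along the fingers, y is the line along which they close (so a half turn about z gives the same grasp; the last joint's range is limited). The gripper opens to 85 mm and grips with 20 to 120 N. Pads are 22 mm wide; open, the fingers measure 114 mm over their backs; the gripper's body (76 mm by 85 mm) begins 54 mm behind the grasp point. The pads swing forward as they close: fully open they stand 13 mm farther back than shut.
Start: joints at [1.114, 0.477, 0.022, 1.555, -0.011, 1.109, -0.083], TCP at [0.231, -0.634, 0.231] pointing down, gripper open.
Joint ranges: [-2.96, 2.96], [-0.34, 2.1], [-1.41, 1.46], [0.24, 2.44], [-1.37, 4.51], [0.17, 1.92], [-2.96, 2.96]. Speed limits (rad/s): [2.39, 2.39, 3.14, 3.14, 3.14, 3.14, 3.14].

INTERFACE

Orientations are given as a unit quaternion [w, x, y, z].
In Python, from station import bot, eyes, ticket gives the robot as it stands.
- The arm moves only by the shell command python3 -m crank 'ROWS' [FORCE]. ROWS is text: rows parted by semicolons, each of 7 numbers parted by spaces: the shift along the tool's x, y, z in units of 0.5 m (1.0 is 0.5 m), then the turn, a rotation vector about the tool's x, y, z in units of 180 degrees (1.0 is 180 degrees), then the closure, from 0 (fully open) to 1 (shut). A call has 1 to 20 rows; each row is the pose to reach, as a shift and turn from the pose commanded when the call began, along the tool's axes at that moment, turning the shorter way round; what a row does not reach only later rows make up. A row lasts 1/10 s, in which the tool goes at most 50 mm and 8.59 degrees, less where a joint would pass 70% of its speed; a pose out of reach is approached as far as the arm can. A call with a number of a shift or a turn outside -1 to 1 is refused whole. A call with a gripper value outside its range is refused whole. The fingers move at their own pace and stop on an object; FORCE is the grip in N (left out, the last holds). Time passes only in rows, so rows that repeat a pose let the fingers close. It gives the time, the measured TCP pose, the force, the opening and the grip force at its end, in the units of the state.
- bot.get_obs(): the state, without advancing time (a new reading comes with each control period).
- eyes.read_camera(name): name is "scene" or "top" or "wrist"; returns a dict with "image" (480x640x3 uint8, red, green, blue), "K" (3x3 intrinsics, pixels), "R" (3x3) and "t" (3): a world point X has camera coordinates R X + t. Camera axes: x right, y down, z forward; pixel columns grow to the right and rows downward; lengths in m; the calibration is good to about 2 mm. A picture is of the moment at which its call begins. There is no depth.
- ticket.hand_in(): hands the job in; it is judged then, once.
The state is a dict: "t": time; "q": joint angles; "joint_vel": joint speeds; "joint_torque": joint torques, N m; "eef_pos": TCP position; "tool_rot": TCP orientation; "contact_force": force on the tool from outside, world axes, zero at the start; "torque": the same for the moment, N m; "gripper_width": opening from 0.0 (shut) to 1.0 (fully open); "grasp_force": force on a finger pad.
Only numpy, scipy, OpenCV 4.12 (cv2) and the standard library are available. Lean on these libraries where they do the work, as an engineer would, in place of code of your own. Each camera call takes 0.05 s, during which the arm holds its last target. There are 200 camera calls.

TASK

Load the striped glass panel into the strip cutter, ready for scoring: with the fingertips, push it along the board and under the low guide rail until one of its long edges lies flush along the far fence and its leading short edge lies flush against the end stop on the left. It is glass, so push it gently and only slide it flat on the board: never lift it or tip it up. Leave the jar, the glue bottle, the pliers and the mug where they are.

Things in the scene. Friction and masses are not known exactly. Their poses are not given: they have to be found in the camera images.
- panel: Fused glass panel, green, lilac and white stripes lengthwise, 110 mm wide (its x) x 150 long (its y) x 6 thick, about 0.25 kg, lying loose and flat on the right part of the cutter's board, short of the rail, turned up to 0.3 rad from square. Origin: centre of its underside, z up. Pushing it along takes about 1 to 3 N.
- strip_cutter: Strip cutter fixed on the bench: flat grey board 300 mm (x) by 460 (y from -250 to +210), its top 22 mm above the bench. Origin on the bench (z = 0); x points away from the robot to the fence, y is the feed direction (left), z up; yaw up to 0.2 rad either way. A bar on end posts bridges the board along x: the guide rail.
- fence_face (a point): Fence: straight aluminium bar along the far side of the board, 450 mm long (y), 25 wide, 8 high above the board. This point: middle of its inner face (which looks back to the robot), at board-top height, 100 mm along the cutter's x; axes as the cutter's.
- rail_under (a point): Guide rail: fixed aluminium bar along the cutter's x, 30 mm wide (y), 12 thick, bridging the board with 9 mm of headroom; its top is 21 mm above the board. End posts at x below -122 and above +130 mm of the cutter. This point: middle of the rail's underside, at y = +60 mm of the cutter.
- carriage_top (a point): Cutter carriage parked on the near end of the rail: black block 32 x 42 mm (x, y) with an upright brass stem and black knob. It does not move and is not to be used. This point: top of the knob, 81 mm above the board, at x = -103 mm of the cutter.
- end_stop: End stop: aluminium bar along the cutter's x, 195 mm long, 24 wide, 10 high above the board, two brass thumbscrews to 24 mm; locked left of the rail. Origin: at board height on its face towards the rail, which is at y = +105 to +145 mm of the cutter (set differently each run); axes as the cutter's. The panel when home sticks out 40 mm or more before the rail.
- frit_jar: Bystander: glass jar with a white cap, 54 mm across, 75 mm high, standing on the bench left of the cutter. Origin: centre of its underside.
- glue_bottle: Bystander: small white squeeze bottle with a thin nozzle, 36 mm across, 98 mm high, standing on the bench just right of the cutter, at its near corner. Origin: centre of its underside.
- pliers: Bystander: running pliers with blue handles, about 200 mm long, 80 mm wide, 14 mm high, lying on the bench right of the cutter. Origin: on the bench under the middle of the tool, jaws towards its +x (70 mm), handles towards -x (130 mm).
- mug: Bystander: white mug, 80 mm across, 95 mm high, on the bench left of the cutter. Origin: centre of its underside.

How it is judged:
By the outcome, as a careful person would: the job done as asked, in the order asked, and still so for the second after the job is handed in, with the robot touching nothing.
It also fails if it takes over 54 s, if anything falls off the work surface, if the arm or the gripper's body presses on something with over 40 N, if the wrist force passes 120 N, or if a joint passes its speed limit or range.

## Working session

There is one attempt and no reset: what is moved stays moved. The work goes in short steps, Python scripts to look and compute and a shell command to move; the robot and the scene stay as the last step left them, time stands still between calls to the robot, and variables do not carry over. Pictures are saved under pics/ and viewed, at most 10 in all, crops included, and the job is handed in when it is done.

```bash
mkdir -p pics; python3 - <<'E'
from station import bot,eyes
import cv2,pickle
d={}
for n in("scene","top"):
    c=eyes.read_camera(n);d[n]=c;cv2.imwrite(f"pics/{n}0.png",c["image"][:,:,::-1]);print(n,c["K"].tolist(),c["R"].round(4).tolist(),c["t"])
pickle.dump(d,open("cam0.pkl","wb"))
o=bot.get_obs();print(o["t"],o["eef_pos"],o["tool_rot"],o["contact_force"])
E
```

```text
scene [[513.5370131756315, 0.0, 320.3029104637554], [0.0, 513.5370131756315, 236.73629297439047], [0.0, 0.0, 1.0]] [[-0.0908, 0.9959, 0.0015], [0.7018, 0.0651, -0.7094], [-0.7066, -0.0634, -0.7048]] [ 0.03381666 -0.2950668   1.49326677]
top [[564.3411984985927, 0.0, 319.5219568979147], [0.0, 564.3411984985927, 234.36577413898027], [0.0, 0.0, 1.0]] [[0.0196, -0.9998, 0.0006], [-0.9956, -0.0196, -0.0916], [0.0916, 0.0012, -0.9958]] [0.01090405 0.53868862 1.36388975]
0.1 [ 0.23052306 -0.63385805  0.23044271] [-7.81136224e-04  9.84826738e-01  1.73538610e-01 -1.89659585e-04] [ 0.58949324 -0.09792111  0.59857207]
```

View pics/top0.png

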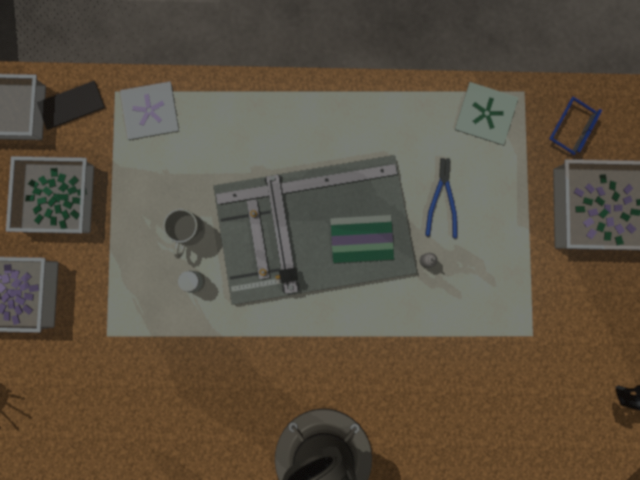

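View pics/scene0.png

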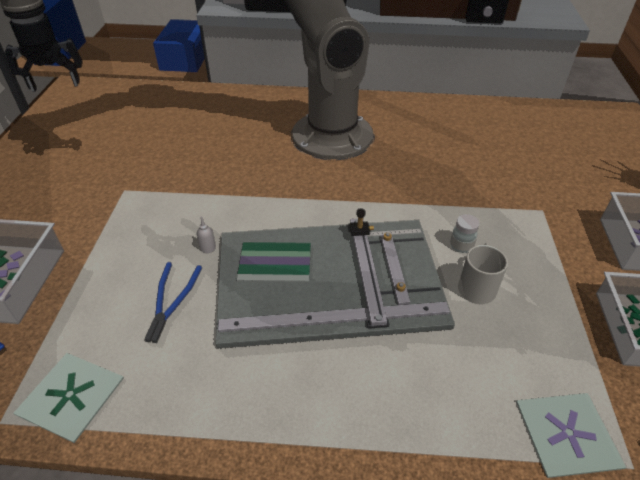

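The top view shows the cutter with corners near (215,186), (396,157), (416,274) and (232,304), and the panel at about (330–394, 216–263). The glue bottle is at (430,262). I'll zoom in for the edges.

```bash
python3 - <<'E'
import cv2,pickle
d=pickle.load(open("cam0.pkl","rb"))
im=d["top"]["image"][145:315,200:430,::-1]
im=cv2.convertScaleAbs(cv2.resize(im,None,fx=3.4,fy=3.4,interpolation=cv2.INTER_CUBIC),alpha=1.5)
cv2.imwrite("pics/crop1.png",im)
E
```

```text
(no output)
```

View pics/crop1.png

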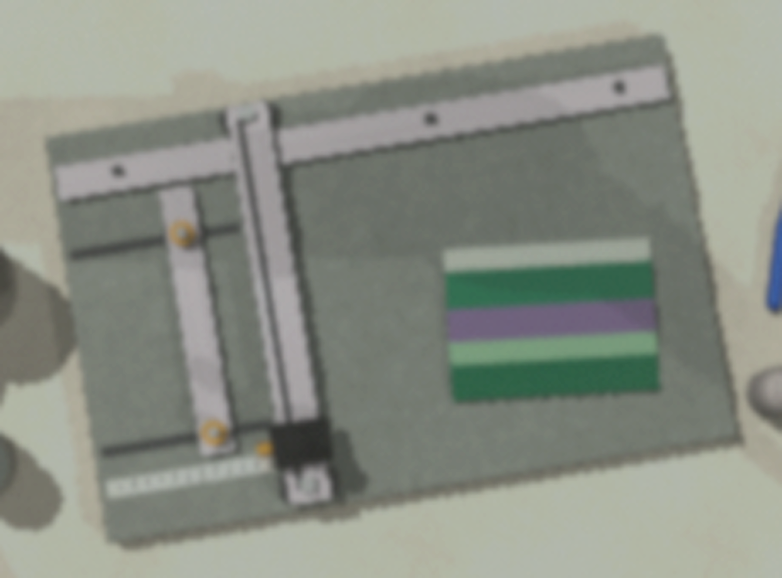

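```bash
cat > h.py <<'E'
import numpy as np
def ray(c,uv,z):
    uv=np.atleast_2d(uv).astype(float);p=np.c_[uv,np.ones(len(uv))]@np.linalg.inv(c["K"]).T@c["R"]
    o=-c["R"].T@c["t"];return (o+p*((z-o[2])/p[:,2])[:,None])
E
python3 - <<'E'
import pickle,numpy as np
from h import ray
c=pickle.load(open("cam0.pkl","rb"))["top"]
f=lambda L,z:ray(c,np.array(L)/3.4+[200,145],z)[:,:2]
fe=f([(66,201),(673,99)],.024); b=f([(47,138),(662,36),(740,440)],.022)
st=f([(194,187),(232,452)],.030); p=f([(444,249),(650,238),(659,390),(455,402)],.028)
d=fe[0]-fe[1];yaw=np.arctan2(-d[0],d[1]); d2=b[0]-b[1]
print("yaw",yaw,np.arctan2(-d2[0],d2[1]))
R=np.array([[np.cos(yaw),-np.sin(yaw)],[np.sin(yaw),np.cos(yaw)]])
# origin: fence face x=100; right edge y=-250
xo=(fe.mean(0)@R[:,0])-.1; yo=(b[1:].mean(0)@R[:,1])+.25
o=R@[xo,yo];print("origin",o)
C=lambda P:((P-o)@R*1000).round(1)
print("board",C(b),"stop",C(st),"panel",C(p),C(p.mean(0)))
e=p[0]-p[1]+p[3]-p[2];print("pyaw rel",np.arctan2(-e[0],e[1])-yaw)
b=f([(775,385)],.05);print("bottle",C(b), b)
np.savez("fr.npz",R=R,o=o,yaw=yaw)
E
```

```text
yaw 0.1881653444042583 0.1865534009984441
origin [0.5480409  0.05447342]
board [[ 148.6  207.9]
 [ 147.9 -248.9]
 [-152.9 -251.1]] stop [[  93.5  107. ]
 [-100.2  110.4]] panel [[  18.8  -64.1]
 [   1.7 -212.5]
 [-107.8 -199.2]
 [ -91.7  -53.1]] [ -44.7 -132.2]
pyaw rel -0.11230668732477467
bottle [[-118.6 -277.7]] [[ 0.48350481 -0.24053793]]
```

```bash
cat >> h.py <<'E'
from scipy.spatial.transform import Rotation as Ro
F=np.load("fr.npz");CR,CO,YAW=F["R"],F["o"],float(F["yaw"])
def goto(o,x,y,z,ang):
    """cutter mm x,y; world z (m); tool-x angle rel. cutter x -> shift/turn in move units"""
    T=Ro.from_quat(np.roll(o["tool_rot"],-1))
    w=np.r_[CO+CR@np.array([x,y])/1000,z]
    t=Ro.from_matrix(Ro.from_euler("z",YAW+ang).as_matrix()@np.diag([1.,-1,-1]))
    return (T.inv().apply(w-o["eef_pos"])/.5).round(4),((T.inv()*t).as_rotvec()/np.pi).round(4)
def where(o):
    T=Ro.from_quat(np.roll(o["tool_rot"],-1)).as_matrix()
    return ((o["eef_pos"][:2]-CO)@CR*1000).round(1),round(o["eef_pos"][2],4),round(np.arctan2(T[1,0],T[0,0])-YAW,4),(CR.T@o["contact_force"][:2]).round(2),round(o["contact_force"][2],2),round(o["t"],2),round(o["gripper_width"],2)
E
python3 - <<'E'
from station import bot
from h import *
o=bot.get_obs();print(where(o),goto(o,-130,-130,.2,0))
E
```

```text
(array([-440.7, -616.8]), np.float64(0.2304), np.float64(0.1607), array([ 0.56, -0.21]), np.float64(0.6), 0.1, 1.0) (array([ 0.7691, -0.8615,  0.0622]), array([-0.0005,  0.0001,  0.0511]))
```

```bash
python3 -m crank '.77 -.86 .06 0 0 .051 0;.77 -.86 .06 0 0 .051 0;.77 -.86 .06 0 0 .051 0;.77 -.86 .06 0 0 .051 0;.77 -.86 .06 0 0 .051 0;.77 -.86 .06 0 0 .051 0;.77 -.86 .06 0 0 .051 0;.77 -.86 .06 0 0 .051 0;.77 -.86 .06 0 0 .051 0;.77 -.86 .06 0 0 .051 0;.77 -.86 .06 0 0 .051 0;.77 -.86 .06 0 0 .051 0;.77 -.86 .06 0 0 .051 0;.77 -.86 .06 0 0 .051 0;.77 -.86 .06 0 0 .051 0;.77 -.86 .06 0 0 .051 0;.77 -.86 .06 0 0 .051 0;.77 -.86 .06 0 0 .051 0;.77 -.86 .06 0 0 .051 0;.77 -.86 .06 0 0 .051 0'; python3 - <<'E'
from station import bot
from h import *
o=bot.get_obs();print(where(o),goto(o,-130,-130,.04,0))
E
```

```text
t: 2.1
eef_pos: [0.4455, -0.0988, 0.2014]
tool_rot: [0.0, 0.996, 0.094, 0.0]
contact_force: [-0.1, 0.2, -0.7]
gripper_width: 0.997
grasp_force: 0.0
(array([-129.4, -131.4]), np.float64(0.2014), np.float64(0.0001), array([-0.08,  0.22]), np.float64(-0.67), 2.1, 1.0) (array([-0.0013, -0.0029,  0.3227]), array([ 0., -0.,  0.]))
```

```bash
python3 -m crank '0 0 .1 0 0 0 0;0 0 .2 0 0 0 0;0 0 .28 0 0 0 0;0 0 .33 0 0 0 0;0 0 .35 0 0 0 0;0 0 .36 0 0 0 0;0 0 .364 0 0 0 0;0 0 .368 0 0 0 0;0 0 .372 0 0 0 0;0 0 .376 0 0 0 0;0 0 .376 0 0 0 0;0 0 .376 0 0 0 0' ; python3 - <<'E'
from station import bot,eyes
import cv2
from h import *
o=bot.get_obs();print(where(o))
cv2.imwrite("pics/w1.png",eyes.read_camera("wrist")["image"][:,:,::-1])
E
```

```text
t: 3.3
eef_pos: [0.4457, -0.0987, 0.0135]
tool_rot: [0.0, 0.996, 0.094, 0.0]
contact_force: [0.0, 0.1, -0.0]
gripper_width: 1.002
grasp_force: 0.0
(array([-129.2, -131.4]), np.float64(0.0135), np.float64(0.0003), array([0.06, 0.11]), np.float64(-0.04), 3.3, 1.0)
```

View pics/w1.png

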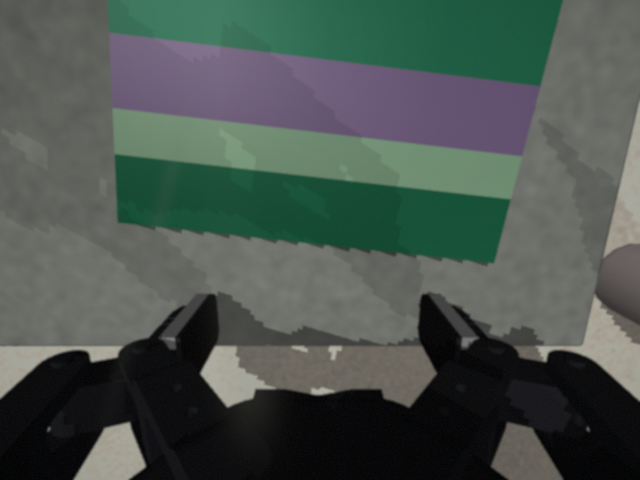

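The wrist view shows the open fingers, at (205,310) and (430,310), behind the panel's near edge, which runs from (118,222) to (495,262). I'll lower 2 mm, then push gently towards the fence.

```bash
python3 -m crank '0 0 .002 0 0 0 0;0 0 .004 0 0 0 0;.008 0 .004 0 0 0 0;.016 0 .004 0 0 0 0;.024 0 .004 0 0 0 0;.032 0 .004 0 0 0 0;.04 0 .004 0 0 0 0;.048 0 .004 0 0 0 0;.056 0 .004 0 0 0 0;.064 0 .004 0 0 0 0;.072 0 .004 0 0 0 0;.08 0 .004 0 0 0 0'; python3 - <<'E'
from station import bot
from h import *
o=bot.get_obs();print(where(o))
E
python3 -m crank '.008 0 0 0 0 0 0;.016 0 0 0 0 0 0;.024 0 0 0 0 0 0;.032 0 0 0 0 0 0;.04 0 0 0 0 0 0;.048 0 0 0 0 0 0;.056 0 0 0 0 0 0;.064 0 0 0 0 0 0;.072 0 0 0 0 0 0;.08 0 0 0 0 0 0;.088 0 0 0 0 0 0;.088 0 0 0 0 0 0'; python3 - <<'E'
from station import bot,eyes
import cv2
from h import *
o=bot.get_obs();print(where(o))
cv2.imwrite("pics/w2.png",eyes.read_camera("wrist")["image"][:,:,::-1])
E
```

```text
t: 4.55
eef_pos: [0.485, -0.091, 0.0112]
tool_rot: [-0.0, 0.996, 0.094, -0.0]
contact_force: [-1.8, -0.3, 0.2]
gripper_width: 1.002
grasp_force: 1.0
(array([ -89.1, -131.1]), np.float64(0.0112), np.float64(0.0007), array([-1.84,  0.09]), np.float64(0.24), 4.55, 1.0)
t: 5.75
eef_pos: [0.5292, -0.0826, 0.0114]
tool_rot: [-0.0, 0.996, 0.094, 0.001]
contact_force: [1.4, -0.3, 0.7]
gripper_width: 1.002
grasp_force: 0.0
(array([ -44.2, -131.2]), np.float64(0.0114), np.float64(0.0007), array([ 1.35, -0.57]), np.float64(0.72), 5.75, 1.0)
```

View pics/w2.png

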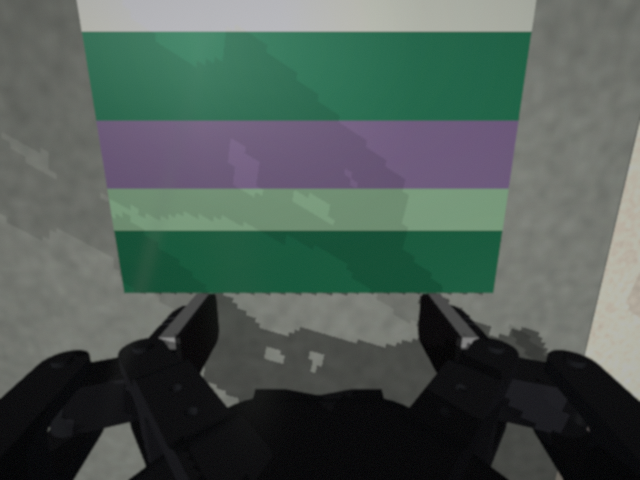

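The panel is now square, with its near edge level at row 292 against both tips. I'll push on to the fence, slowing for the last few millimetres.

```bash
python3 -m crank '.008 0 0 0 0 0 0;.016 0 0 0 0 0 0;.024 0 0 0 0 0 0;.032 0 0 0 0 0 0;.036 0 0 0 0 0 0;.038 0 0 0 0 0 0;.04 0 0 0 0 0 0;.042 0 0 0 0 0 0;.042 0 0 0 0 0 0'; python3 - <<'E'
from station import bot
from h import *
o=bot.get_obs();print(where(o))
E
python3 -m crank '.001 0 0 0 0 0 0;.002 0 0 0 0 0 0;.003 0 0 0 0 0 0;.004 0 0 0 0 0 0;.004 0 0 0 0 0 0';python3 - <<'E'
from station import bot
from h import *
o=bot.get_obs();print(where(o))
E
```

```text
t: 6.7
eef_pos: [0.5488, -0.079, 0.0113]
tool_rot: [0.0, 0.996, 0.094, 0.0]
contact_force: [-2.0, 0.2, 0.9]
gripper_width: 1.001
grasp_force: 0.8
(array([ -24.2, -131.2]), np.float64(0.0113), np.float64(0.0004), array([-1.94,  0.58]), np.float64(0.92), 6.7, 1.0)
t: 7.2
eef_pos: [0.5508, -0.0786, 0.0113]
tool_rot: [-0.0, 0.996, 0.094, 0.0]
contact_force: [-0.9, -0.1, 0.1]
gripper_width: 1.001
grasp_force: 0.7
(array([ -22.1, -131.2]), np.float64(0.0113), np.float64(0.0004), array([-0.88,  0.04]), np.float64(0.1), 7.2, 1.0)
```

```bash
cat > w.py <<'E'
from station import bot
from h import *
o=bot.get_obs();print(where(o))
E
python3 -m crank '.001 0 0 0 0 0 0;.002 0 0 0 0 0 0;.003 0 0 0 0 0 0;.003 0 0 0 0 0 0'|grep contact
python3 -m crank '.001 0 0 0 0 0 0;.002 0 0 0 0 0 0;.003 0 0 0 0 0 0;.003 0 0 0 0 0 0'|grep contact; python3 w.py
```

```text
contact_force: [-1.2, -0.9, 0.2]
contact_force: [-1.9, -0.3, 0.8]
(array([ -19.3, -131.2]), np.float64(0.0113), np.float64(0.0004), array([-1.89,  0.08]), np.float64(0.83), 8.0, 1.0)
```

```bash

python3 -m crank '.001 0 0 0 0 0 0;.002 0 0 0 0 0 0;.003 0 0 0 0 0 0;.003 0 0 0 0 0 0'|grep contact;python3 - <<'E'
from station import bot,eyes
import cv2,pickle
c=eyes.read_camera("top");pickle.dump(c,open("cam1.pkl","wb"))
im=c["image"][145:315,200:430,::-1]
im=cv2.convertScaleAbs(cv2.resize(im,None,fx=3.4,fy=3.4,interpolation=cv2.INTER_CUBIC),alpha=1.5)
cv2.imwrite("pics/crop2.png",im)
E
python3 w.py
```

```text
contact_force: [-6.3, -1.3, 5.7]
(array([ -19.2, -131.3]), np.float64(0.0111), np.float64(0.0001), array([-5.95, -0.09]), np.float64(4.07), 8.45, 1.0)
```

View pics/crop2.png

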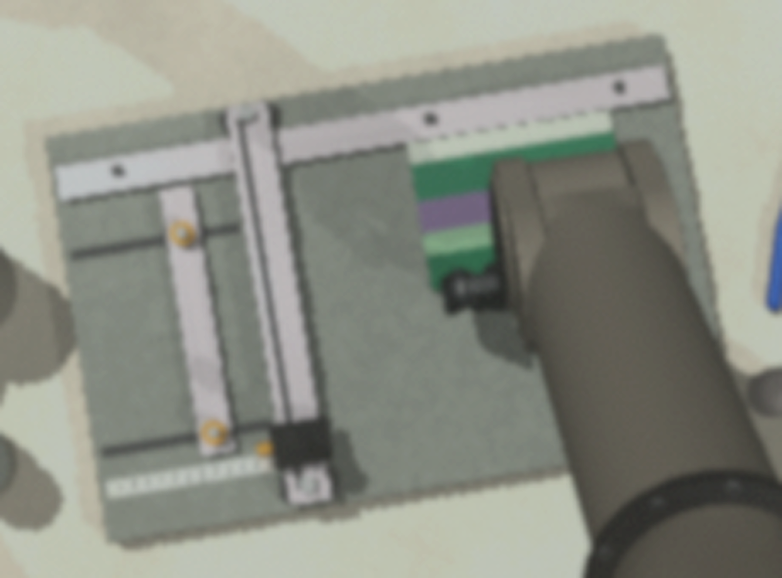

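The panel lies along the fence: its white strip meets the bar from (410,150) to (612,115), and the push stalls at 6 N. Next I'll back off, lift, turn 90° and go behind the trailing edge.

```bash

python3 -m crank '-.02 0 0 0 0 0 0;-.03 0 0 0 0 0 0;-.03 0 -.08 0 0 0 0;-.03 0 -.16 0 0 0 0;-.03 0 -.2 0 0 0 0;-.03 0 -.2 0 0 0 .3;-.03 0 -.2 0 0 0 .3'|grep -E 'contact|width'; python3 - <<'E'
from station import bot
from h import *
o=bot.get_obs();print(where(o),o["q"],goto(o,46,-240,.1,np.pi/2))
E
```

```text
contact_force: [-0.1, 0.1, 0.5]
gripper_width: 0.706
(array([ -32.6, -131.4]), np.float64(0.1115), np.float64(0.0004), array([-0.08,  0.15]), np.float64(0.47), 9.15, 0.71) [ 0.24139034  0.42920575 -0.25873495  1.95672857  0.15333959  0.77269597
 -1.48710007] (array([0.1571, 0.2173, 0.0234]), array([ 5.000e-04, -3.000e-04, -4.999e-01]))
```

```bash

python3 -m crank '.03 .1 .02 0 0 -.1 .3;.08 .217 .023 0 0 -.2 .3;.157 .217 .023 0 0 -.3 .3;.157 .217 .023 0 0 -.4 .3;.157 .217 .023 0 0 -.5 .3;.157 .217 .023 0 0 -.5 .3;.157 .217 .023 0 0 -.5 .3;.157 .217 .023 0 0 -.5 .3;.157 .217 .023 0 0 -.5 .3;.157 .217 .023 0 0 -.5 .3;.157 .217 .023 0 0 -.5 .3;.157 .217 .023 0 0 -.5 .3;.157 .217 .023 0 0 -.5 .3;.157 .217 .023 0 0 -.5 .3'|grep -E 'contact|width'; python3 - <<'E'
from station import bot,eyes
import cv2
from h import *
o=bot.get_obs();print(where(o),o["q"],goto(o,46,-240,.0215,np.pi/2))
c=eyes.read_camera("wrist");cv2.imwrite("pics/w3.png",c["image"][:,:,::-1])
E
```

```text
contact_force: [0.9, 0.8, 0.7]
gripper_width: 0.701
(array([  45.4, -239.5]), np.float64(0.0991), np.float64(1.5698), array([1.04, 0.63]), np.float64(0.74), 10.55, 0.7) [ 0.57738966  0.66420746 -0.58707412  1.66625781  0.43437977  0.94558823
  0.01652569] (array([-0.0011,  0.0012,  0.1552]), array([-0.0003, -0.0002, -0.0003]))
```

View pics/w3.png

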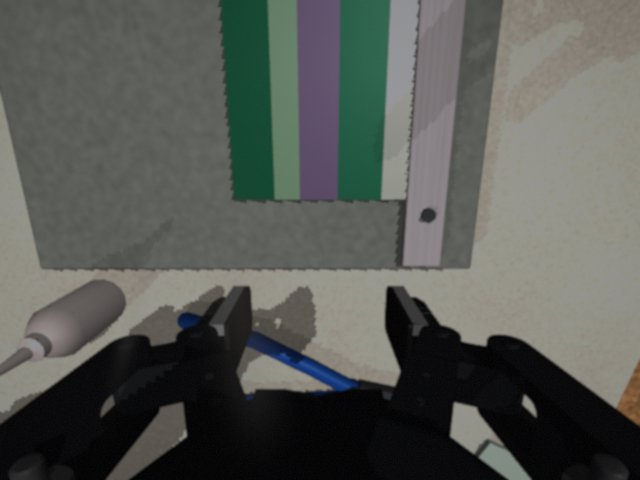

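The panel is flush along the fence (contact line near column 410) and its trailing edge is at row 200, about 43 mm from the board's end. I'll lower behind it.

```bash

python3 -m crank '0 0 .06 0 0 0 .3;0 0 .11 0 0 0 .3;0 0 .14 0 0 0 .3;0 0 .15 0 0 0 .3;0 0 .154 0 0 0 .3;0 0 .156 0 0 0 .3;0 0 .156 0 0 0 .3'|grep -E 'contact'; python3 w.py
python3 -m crank '0 0 .001 0 0 0 .3;0 0 .002 0 0 0 .3;0 0 .002 0 0 0 .3'|grep -E 'contact'; python3 w.py
```

```text
contact_force: [-0.6, 0.5, 0.6]
(array([  46.5, -239.9]), np.float64(0.0228), np.float64(1.571), array([-0.53,  0.66]), np.float64(0.64), 11.3, 0.7)
contact_force: [-0.7, -0.6, 0.4]
(array([  45.8, -239.8]), np.float64(0.0211), np.float64(1.571), array([-0.77, -0.5 ]), np.float64(0.39), 11.6, 0.7)
```

```bash

python3 -m crank '0 0 .0015 0 0 0 .3;0 0 .003 0 0 0 .3;.01 0 .003 0 0 0 .3;.02 0 .003 0 0 0 .3;.03 0 .003 0 0 0 .3;.036 0 .003 0 0 0 .3;.042 0 .003 0 0 0 .3;.048 0 .003 0 0 0 .3;.054 0 .003 0 0 0 .3;.06 0 .003 0 0 0 .3;.07 0 .003 0 0 0 .3;.08 0 .003 0 0 0 .3;.09 0 .003 0 0 0 .3;.1 0 .003 0 0 0 .3'|grep -E 'contact'; python3 w.py
```

```text
contact_force: [0.4, -1.0, -0.1]
(array([  45.7, -189.2]), np.float64(0.0193), np.float64(1.5714), array([ 0.17, -1.07]), np.float64(-0.09), 13.0, 0.7)
```

```bash

python3 -m crank '.01 0 0 0 0 0 .3;.02 0 0 0 0 0 .3;.03 0 0 0 0 0 .3;.04 0 0 0 0 0 .3;.05 0 0 0 0 0 .3;.06 0 0 0 0 0 .3;.07 0 0 0 0 0 .3;.08 0 0 0 0 0 .3;.08 0 0 0 0 0 .3'|grep -E 'contact'; python3 - <<'E'
from station import bot,eyes
import cv2
from h import *
o=bot.get_obs();print(where(o))
c=eyes.read_camera("wrist");cv2.imwrite("pics/w4.png",c["image"][:,:,::-1])
E
```

```text
contact_force: [-0.7, -0.6, 0.2]
(array([  45.7, -148.3]), np.float64(0.0193), np.float64(1.5726), array([-0.77, -0.47]), np.float64(0.21), 13.9, 0.7)
```

View pics/w4.png

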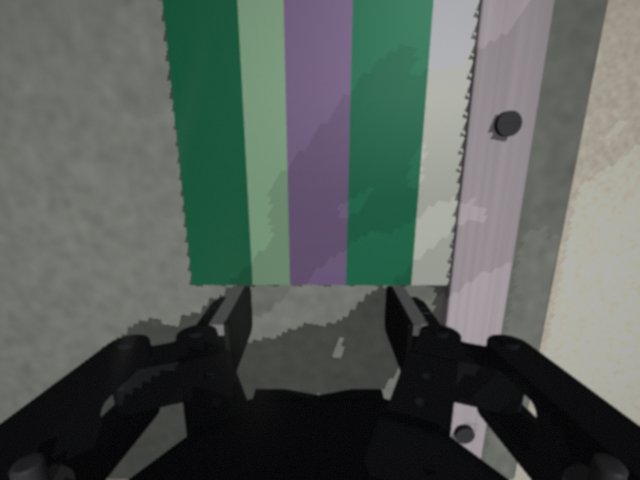

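The panel slides along flush with the fence (line from (475,0) to (450,285)), and both tips are on its trailing edge at row 285. Continuing.

```bash

python3 -m crank '.01 0 0 0 0 0 .3;.02 0 0 0 0 0 .3;.03 0 0 0 0 0 .3;.04 0 0 0 0 0 .3;.05 0 0 0 0 0 .3;.06 0 0 0 0 0 .3;.07 0 0 0 0 0 .3;.08 0 0 0 0 0 .3;.09 0 0 0 0 0 .3'|grep -E 'contact'; python3 w.py
python3 -m crank '.01 0 0 0 0 0 .3;.02 0 0 0 0 0 .3;.03 0 0 0 0 0 .3;.04 0 0 0 0 0 .3;.05 0 0 0 0 0 .3;.06 0 0 0 0 0 .3;.07 0 0 0 0 0 .3;.074 0 0 0 0 0 .3;.078 0 0 0 0 0 .3;.078 0 0 0 0 0 .3'|grep -E 'contact'; python3 w.py
```

```text
contact_force: [-0.2, -1.2, -0.1]
(array([  45.6, -104.3]), np.float64(0.0193), np.float64(1.5712), array([-0.44, -1.11]), np.float64(-0.08), 14.85, 0.7)
contact_force: [0.1, -0.0, -0.2]
(array([ 45.7, -65.4]), np.float64(0.0194), np.float64(1.5714), array([ 0.08, -0.04]), np.float64(-0.15), 15.85, 0.7)
```

Now about 12 mm to go; slow steps with force watched.

```bash

python3 -m crank '.004 0 0 0 0 0 .3;.008 0 0 0 0 0 .3;.012 0 0 0 0 0 .3;.014 0 0 0 0 0 .3;.016 0 0 0 0 0 .3;.016 0 0 0 0 0 .3'|grep -E 'contact'
python3 -m crank '.001 0 0 0 0 0 .3;.002 0 0 0 0 0 .3;.003 0 0 0 0 0 .3;.003 0 0 0 0 0 .3'|grep contact
python3 -m crank '.001 0 0 0 0 0 .3;.002 0 0 0 0 0 .3;.003 0 0 0 0 0 .3;.003 0 0 0 0 0 .3'|grep contact;python3 w.py
```

```text
contact_force: [0.0, -0.3, 0.4]
contact_force: [1.1, -1.9, 1.0]
contact_force: [-0.1, -1.7, 1.2]
(array([ 45.7, -54.6]), np.float64(0.0193), np.float64(1.5714), array([-0.38, -1.68]), np.float64(1.16), 17.25, 0.7)
```

```bash

python3 -m crank '.001 0 0 0 0 0 .3;.002 0 0 0 0 0 .3;.003 0 0 0 0 0 .3;.003 0 0 0 0 0 .3'|grep contact;python3 w.py
python3 -m crank '.001 0 0 0 0 0 .3;.002 0 0 0 0 0 .3;.002 0 0 0 0 0 .3'|grep contact;python3 w.py
```

```text
contact_force: [1.0, -4.2, 0.4]
(array([ 45.7, -54.3]), np.float64(0.0193), np.float64(1.5704), array([ 0.21, -4.31]), np.float64(0.38), 17.65, 0.7)
contact_force: [1.3, -7.3, 1.9]
(array([ 45.6, -54.2]), np.float64(0.0193), np.float64(1.5698), array([-0.07, -7.45]), np.float64(1.87), 17.95, 0.7)
```

It stalled against the stop at 7 N. I'll back off, lift and look.

```bash

python3 -m crank '-.01 0 0 0 0 0 .3;-.03 0 0 0 0 0 .3;-.06 0 0 0 0 0 .3;-.06 0 -.1 0 0 0 .3;-.06 0 -.2 0 0 0 .3;-.12 0 -.3 0 0 0 .3;-.2 0 -.4 0 0 0 .3;-.3 0 -.4 0 0 0 .3;-.4 0 -.4 0 0 0 .3;-.4 0 -.4 0 0 0 .3;-.4 0 -.4 0 0 0 .3'|grep contact; python3 - <<'E'
from station import bot,eyes
import cv2,numpy as np
from h import *
o=bot.get_obs();print(where(o))
c=eyes.read_camera("wrist");a=c["image"][:,:,::-1]
t=eyes.read_camera("top")["image"][145:315,200:430,::-1]
t=cv2.convertScaleAbs(cv2.resize(t,None,fx=3.4,fy=3.4,interpolation=cv2.INTER_CUBIC),alpha=1.5)
cv2.imwrite("pics/w5.png",a);cv2.imwrite("pics/crop5.png",t)
E
```

```text
contact_force: [-1.3, -0.2, 0.4]
(array([  44.2, -257.6]), np.float64(0.2187), np.float64(1.5641), array([-1.27,  0.07]), np.float64(0.42), 19.05, 0.7)
```

View pics/crop5.png

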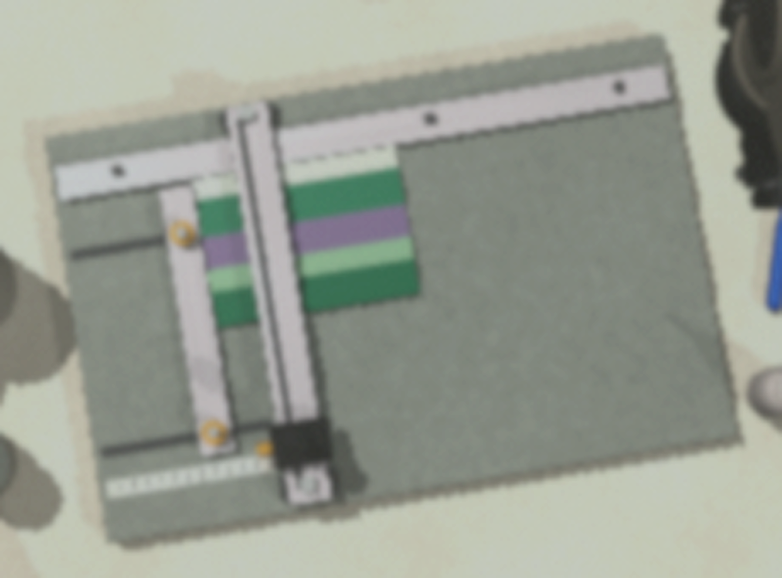

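The top view shows the panel under the rail, its leading edge on the stop (195–228, 180–325) and its long edge on the fence. I'll use the last picture for a close crop of the fence contact.

```bash
python3 - <<'E'
import cv2
a=cv2.imread("pics/w5.png")[0:200,200:467];cv2.imwrite("pics/w5c.png",cv2.convertScaleAbs(cv2.resize(a,None,fx=2.99,fy=2.99,interpolation=cv2.INTER_CUBIC),alpha=1.3))
E
```

```text
(no output)
```

View pics/w5c.png

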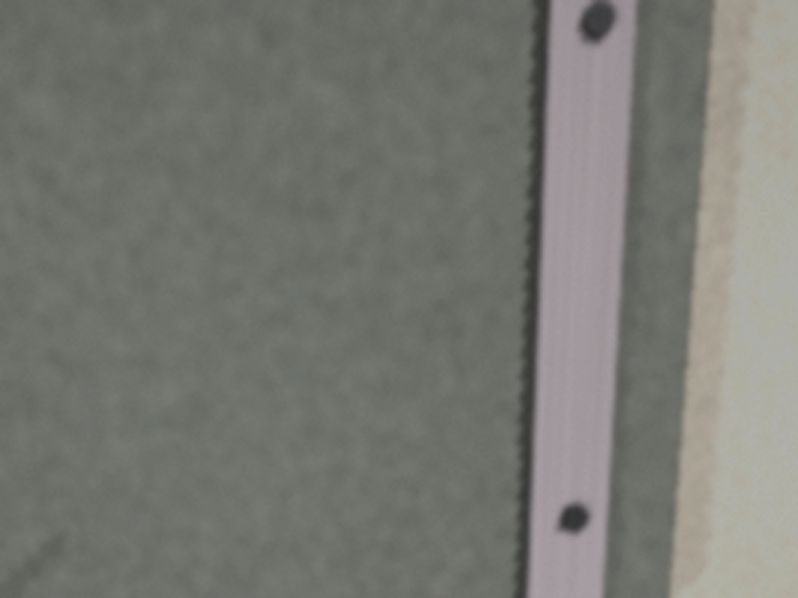

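The panel is out of that view. I'll seat it gently against the fence once more, pushing on its exposed near edge.

```bash
python3 - <<'E'
from station import bot
from h import *
o=bot.get_obs();print(goto(o,-35,-10,.15,0))
E
```

```text
(array([ 0.4832, -0.1606,  0.1384]), array([-5.000e-04, -3.000e-04,  5.001e-01]))
```

```bash

python3 -m crank '.1 -.16 .05 0 0 .1 .7;.2 -.16 .1 0 0 .2 .7;.3 -.16 .138 0 0 .3 .7;.4 -.16 .138 0 0 .4 .7;.483 -.16 .138 0 0 .5 .7;.483 -.16 .138 0 0 .5 .7;.483 -.16 .138 0 0 .5 .7;.483 -.16 .138 0 0 .5 .7;.483 -.16 .138 0 0 .5 .7;.483 -.16 .138 0 0 .5 .7;.483 -.16 .138 0 0 .5 .7;.483 -.16 .138 0 0 .5 .7;.483 -.16 .138 0 0 .5 .7;.483 -.16 .138 0 0 .5 .7'|grep -E 'contact|width'; python3 - <<'E'
from station import bot
from h import *
o=bot.get_obs();print(where(o),goto(o,-35,-10,.0275,0))
E
```

```text
contact_force: [-0.4, 0.2, 0.5]
gripper_width: 0.298
(array([-34.6, -10. ]), np.float64(0.1502), np.float64(0.0035), array([-0.34,  0.29]), np.float64(0.5), 20.55, 0.3) (array([-8.000e-04,  1.000e-04,  2.455e-01]), array([-0.0001,  0.0001,  0.0011]))
```

```bash

python3 -m crank '0 0 .08 0 0 .001 .7;0 0 .15 0 0 .001 .7;0 0 .2 0 0 .001 .7;0 0 .23 0 0 .001 .7;0 0 .24 0 0 .001 .7;0 0 .244 0 0 .001 .7;0 0 .246 0 0 .001 .7;0 0 .248 0 0 .001 .7;0 0 .25 0 0 .001 .7;0 0 .25 0 0 .001 .7'|grep -E 'contact'; python3 w.py
python3 -m crank '.006 0 0 0 0 0 .7;.012 0 0 0 0 0 .7;.018 0 0 0 0 0 .7;.022 0 0 0 0 0 .7;.024 0 0 0 0 0 .7;.026 0 0 0 0 0 .7;.026 0 0 0 0 0 .7'|grep contact; python3 w.py
```

```text
contact_force: [0.2, -0.4, -1.1]
(array([-34.1, -10.8]), np.float64(0.0257), np.float64(-0.0028), array([ 0.14, -0.45]), np.float64(-1.09), 21.55, 0.3)
contact_force: [-0.3, 1.1, 0.1]
(array([-21.3, -10.8]), np.float64(0.0253), np.float64(-0.0027), array([-0.06,  1.09]), np.float64(0.14), 22.25, 0.3)
```

```bash

python3 -m crank '.001 0 .001 0 0 0 .7;.002 0 .001 0 0 0 .7;.004 0 .001 0 0 0 .7;.004 0 .001 0 0 0 .7'|grep contact
python3 -m crank '.001 0 0 0 0 0 .7;.002 0 0 0 0 0 .7;.003 0 0 0 0 0 .7;.003 0 0 0 0 0 .7'|grep contact;python3 w.py
```

```text
contact_force: [-0.8, 0.1, 0.2]
contact_force: [-4.9, -0.7, 3.5]
(array([-19.2, -10.9]), np.float64(0.0245), np.float64(-0.0028), array([-4.98,  0.28]), np.float64(3.49), 23.05, 0.3)
```

It stalled at x = −19.2 again, the same as the first fence contact, so it's flush. Retreat and hand in.

```bash

python3 -m crank '-.01 0 0 0 0 0 .7;-.03 0 0 0 0 0 .7;-.03 0 -.1 0 0 0 .7;-.03 0 -.2 0 0 0 .7;-.03 0 -.3 0 0 0 .7;-.03 0 -.4 0 0 0 .7;-.03 .2 -.4 0 0 0 .7;-.03 .4 -.4 0 0 0 .7;-.03 .4 -.4 0 0 0 .7;-.03 .4 -.4 0 0 0 .7;-.03 .4 -.4 0 0 0 .7;-.03 .4 -.4 0 0 0 .7'|grep contact; python3 - <<'E'
from station import eyes
import cv2,pickle,numpy as np
from h import *
# numeric check: green+lilac panel pixels' extent in the cutter frame (top view)
c=eyes.read_camera("top");h=cv2.cvtColor(c["image"],cv2.COLOR_RGB2HSV)
m=((h[...,1]>70)&(h[...,0]>60)&(h[...,0]<90)).astype(np.uint8);m[:145]=0;m[315:]=0;m[:,:200]=0;m[:,410:]=0
v,u=np.nonzero(m);P=(ray(c,np.c_[u,v],.028)[:,:2]-CO)@CR*1000
print(np.percentile(P,[.5,99.5],axis=0).round(1))
far=P[P[:,0]>45]
for a,b in((-40,-10),(-10,30),(80,105)):
    s=P[(P[:,1]>a)&(P[:,1]<b),0];print(a,b,s.max().round(1) if len(s) else None,s.min().round(1) if len(s) else None)
for a,b in((0,25),(60,80)):
    s=P[(P[:,0]>a)&(P[:,0]<b),1];print("y",a,b,s.min().round(1),s.max().round(1))
E
```

```text
contact_force: [0.2, 0.3, -0.3]
[[ -8.4 -40.1]
 [ 83.1 106.2]]
-40 -10 83.5 -8.4
-10 30 83.5 -8.7
80 105 83.2 -8.5
y 0 25 -40.8 106.9
y 60 80 -40.7 107.2
```

The numbers show it square: the near edge is at −8.5 mm all along, and the ends run from −41 to 107 mm.

```bash
python3 -c "
from station import ticket
print(ticket.hand_in())"
```

```text
the job is handed in; nothing more can be done
None
```

The panel is loaded under the guide rail, flat, with one long edge along the fence and its leading edge against the end stop; the job is handed in, but no verdict came back.

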